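# Screw the lid onto the tablet jar

### The job

Close the tablet jar in its cradle with its own lid, the larger of the two caps on the table. Set the lid level on the neck so that its lugs first rest on top of the threads, turn it back (counter-clockwise from above) until it drops into the thread entries, then screw it clockwise fully home against the stops and let go. Leave the small cap, the tape roll, the spray bottle and the gel bottle where they are.

Things in the scene. Friction and masses are not known exactly. Their poses are not given: they have to be found in the camera images.
- jar: White wide-neck jar fixed in a bolted cradle (130 mm square foot, blocks to 45 mm high, 55 mm from the axis). Origin on the table on the jar's axis, z up. Body 84 mm in diameter to 88 mm high, sloping to a 40 mm neck at 108 mm; rim at 150 mm. Three equal threads, 120 degrees apart, reach 25 mm from the axis. Angles below are counter-clockwise from above, from the jar's +x, repeating every 120.
- jar_home (a point): On the jar's axis, 123 mm above the table, axes as the jar's: where the lid's origin is when fully home. The lid's origin is 7 to 12.5 mm above it with the lugs on top of the threads, about 3.5 mm above it with the lugs dropped into the entries.
- jar_stop (a point): Where a lug's centre is when home: angle 0, 24.5 mm from the axis, 126 mm high. Beyond it at -10 degrees stands an upright stop rib, 3 mm wide, 116 to 140.5 mm high, which also blocks a lug lying on top of the thread from going forward (clockwise): it must be turned back.
- jar_start (a point): Start (free upper end) of a thread: angle 66, 24.5 mm from the axis, 135 mm high. From here the 3 mm thick thread falls clockwise to the rib at -10, 30 mm per full turn (4.8 mm per rad). A lug on it turned back climbs it and drops past this end; then turned clockwise it runs under the thread, which draws the lid down, with 2 mm of play.
- jar_entry (a point): Middle of a thread entry, the level ledge between a thread start and the next rib: angle 86, 24.5 mm from the axis, 127.5 mm high. Lugs drop freely here with their centres between 71 and 101 degrees.
- lid: The jar's lid, the larger white cap, open side down: 60 mm across (24 facets), bore 54 mm, 30 mm high, inside 27 mm deep, 45 g. Origin at the centre of its lower edge, z up. Three inward lugs (4 mm thick, centre 3 mm above the edge, tips 22 mm from the axis) at 0, 120 and 240 degrees from its x; 3 mm high bars on its top show where. 2 mm of sideways play.
- lid_lug0 (a point): Centre of the lug on the lid's +x, 24.5 mm from the lid's axis, 3 mm above the lower edge.
- lid_lug1 (a point): The same for the lug at 120 degrees.
- lid_lug2 (a point): The same for the lug at 240 degrees.
- small_cap: Smaller white cap of another container, 42 mm in diameter, 18 mm high, not needed. Origin under its centre.
- tape: Roll of tape lying flat, 90 mm in diameter, 24 mm high. Origin under its centre.
- spray: White spray bottle, 72 mm in diameter, 211 mm high. Origin under its centre.
- gel: Clear gel bottle, 60 mm in diameter, 150 mm high. Origin under its centre.
Mind the look-alikes: they are no part of the job. Leave any purple or red look-alike of the lid alone.

How it is judged:
On the way, in this order (a step that is already met when the one before it is completed fails the run):
1. the lid rests level on top of the jar's threads, lugs not yet in the entries (lid 6 to 14 mm above home, touching the jar) (z of lid in the frame of jar_home between 0.006 and 0.014 m and horizontal distance between lid and jar_home below 0.004 m and angle between lid's own z axis and vertical below 0.1 rad and contact force between lid and jar above 0.2 N), for 0.2 s.
2. the lid has dropped level into the thread entries (1.8 to 5 mm above home) (z of lid in the frame of jar_home between 0.0018 and 0.005 m and horizontal distance between lid and jar_home below 0.004 m and angle between lid's own z axis and vertical below 0.1 rad), for 0.1 s.
At the end, for the whole second after the job is handed in: The lid is fully screwed home on the jar and at rest: its origin within 1.2 mm above (1.5 mm below) jar_home and within 3 mm sideways, tilt below 0.05 rad, a lug within 4.5 mm (about 10 degrees of turn) of jar_stop (z of lid in the frame of jar_home between -0.0015 and 0.0012 m and horizontal distance between lid and jar_home below 0.003 m and angle between lid's own z axis and vertical below 0.05 rad and distance between any of lid_lug0, lid_lug1, lid_lug2 and jar_stop below 0.0045 m and linear speed of lid below 0.01 m/s); the robot touches nothing.
It fails at once if the small cap is moved more than 20 mm (distance of small_cap from where it was at the start of the episode above 0.02 m).
It fails at once if the tape, spray bottle or gel bottle is moved more than 20 mm (distance of any of tape, spray, gel from where it was at the start of the episode above 0.02 m).
It also fails if it takes over 45 s, if anything falls off the work surface, if the arm or the gripper's body presses on something with over 40 N, if the wrist force passes 120 N, or if a joint passes its speed limit or range.

### The arm

A 7-joint arm with a two-finger parallel gripper is mounted at the origin on the work surface. World frame = base frame: x ahead of the robot, y to its left, z up, the work surface at z = 0. Lengths are in m, angles in rad, forces in N, time in s.
With the tool pointing down it reaches from about 0.35 to 0.9 m from the base axis. Payload 8.1 kg.
Tool frame: the origin (TCP) lies where the fingers leave the gripper's body, on its centre line; the fingertips stand 66 mm ahead of it and the grasp point (between the pads) lies 47 mm ahead of it (arm.tip_reach is the distance from the TCP to the fingertips, in m); z points along the fingers, y is the direction in which the jaws open and shut (so a half turn about z gives the same grasp; the last joint's range is limited). The gripper opens to 92 mm and grips with 3 to 60 N. Pads are 19 mm wide; open, the fingers measure 130 mm over their backs; the gripper's body (75 mm by 190 mm) begins 47 mm behind the grasp point.
Start: joints at [-1.39, 0.434, 0.025, 1.573, -0.012, 1.134, -0.075], TCP at [0.175, 0.6, 0.292] pointing down, gripper open.
Joint ranges: [-2.62, 2.62], [-0.44, 2.09], [-1.27, 1.32], [0.08, 2.57], [-1.32, 4.46], [0.12, 2], [-2.74, 2.74]. Speed limits (rad/s): [2.22, 2.22, 3.01, 3.01, 3.14, 3.14, 3.14].

### API

Orientations are given as a rotation vector (axis times angle).
In Python, from cell import arm gives the robot as it stands.
- The arm moves only by the tool carry_out, never from a script. Its argument "plan" is a list of rows, each a list of 5 numbers: the shift along the world's x, y, z in cm, then the turn about the world's z in rad, then the finger opening in cm, from 0 to 9.18. In form: [[tx, ty, tz, spin, fingers], ...]. A call has 1 to 20 rows; each row is the pose to reach, as a shift and turn from the pose measured when the call began; what a row does not reach only later rows make up. A row lasts 1/10 s, in which the tool goes at most 50 mm and 8.59 degrees, less where a joint would pass 70% of its speed; a pose out of reach is approached as far as the arm can. A call with a gripper value outside its range is refused whole. The fingers move at their own pace and stop on an object; "squeeze" is the grip in N (left out, the last holds). Time passes only in rows, so rows that repeat a pose let the fingers close. It gives the time, the measured TCP pose, the force and the opening at its end, in the units of the state.
- arm.observe(): the state, without advancing time (a new reading comes with each control period).
- arm.get_image(name): name is "scene" or "top" or "wrist"; returns (picture, depth): 420x560x3 uint8, red, green, blue; 420x560 float32, m along the optical axis (not along the pixel's ray), 0 where there is no reading.
- arm.get_calibration(name): a dict with "intrinsics" (3x3 intrinsics, pixels), "D" ([k1, k2, p1, p2, k3] as OpenCV has them; the pictures are not rectified), "rvec" (rotation vector, rad) and "tvec" (3), from world to camera coordinates, as OpenCV has them; the wrist camera has in their place "tool_from_camera" (4x4, takes a point from camera to tool coordinates, whose origin is the TCP and whose axes are the flange's). Camera axes: x right, y down, z forward; pixel columns grow to the right and rows downward; lengths in m; the calibration is good to about 2 mm. A picture is of the moment at which its call begins: read the wrist's pose just before it. get_calibration takes no time and is no camera call.
- arm.sign_off(): hands the job in, once; it reports no verdict.
The state is a dict: "clock": time; "joints": joint angles; "dq": joint speeds; "joint_efforts": joint torques, N m; "position": TCP position; "ee_rot": TCP orientation; "force": force on the tool from outside, world axes, zero at the start; "ft_torque": the same for the moment, N m; "width": opening from 0.0 (shut) to 1.0 (fully open).
Only numpy, scipy, OpenCV 4.12 (cv2) and the standard library are available. Lean on these libraries where they do the work, as an engineer would, in place of code of your own. Each camera call takes 0.05 s, during which the arm holds its last target. There are 200 camera calls.

## Working session

There is one attempt and no reset: what is moved stays moved. The work goes in short steps, Python scripts to look and compute and a tool call to move; the robot and the scene stay as the last step left them, time stands still between calls to the robot, and variables do not carry over. Pictures are saved under pics/ and viewed, about 8 in all and at most 12, crops included, and the job is handed in when it is done.

Besides the shell and the picture viewer there is one more tool, called as a command line: name --pt "numbers of a row" for each row, then --argument value for the rest. carry_out: Moves the arm, as the interface text tells. Its arguments: {"type":"object","properties":{"plan":{"type":"array"},"squeeze":{"type":"number"}},"required":["plan"]}

```bash
ls; mkdir -p pics; cat > h.py <<'E'
import numpy as np, cv2
from scipy.spatial.transform import Rotation as R
from cell import arm
def shot(name,fn=None):
    s=arm.observe(); im,d=arm.get_image(name)
    c=arm.get_calibration(name)
    if fn: cv2.imwrite('pics/'+fn,im[:,:,::-1])
    return im,d,c,s
def cloud(d,c,s):
    K=np.array(c['intrinsics'],float);D=np.array(c['D'],float)
    v,u=np.mgrid[:420,:560]
    p=cv2.undistortPoints(np.stack([u.ravel(),v.ravel()],1).astype(np.float64)[:,None],K,D).reshape(420,560,2)
    P=np.dstack([p*d[...,None],d])
    if 'rvec' in c:
        r=R.from_rotvec(np.ravel(c['rvec'])).as_matrix(); W=(P-np.ravel(c['tvec']))@r
    else:
        T=np.array(c['tool_from_camera']); W=P@T[:3,:3].T+T[:3,3]
        W=W@R.from_rotvec(s['ee_rot']).as_matrix().T+np.array(s['position'])
    W[d<=0]=np.nan
    return W
E
python3 - <<'E'
from h import *
a=shot('top','top.png');b=shot('scene','scene.png')
np.savez('a.npz',top=cloud(*a[1:4]),scene=cloud(*b[1:4]),ti=a[0],si=b[0])
print(arm.observe(),arm.tip_reach)
E
```

```text
pics
{'clock': 0.1, 'joints': array([-1.38960519,  0.43512872,  0.02497074,  1.57399144, -0.01161579,
        1.13395912, -0.07508794]), 'dq': array([ 0.00120002, -0.00178436,  0.00170607, -0.00030706, -0.00134612,
       -0.00022809,  0.0019083 ]), 'joint_efforts': array([ 2.68257223e-03, -6.69132757e+01,  9.88155194e-01, -3.15145004e+01,
       -6.04235474e-02,  3.74114478e-02,  4.07876007e-05]), 'position': array([0.17493631, 0.59965507, 0.29154428]), 'ee_rot': array([-4.44367145e-01, -3.10992221e+00,  2.10315733e-03]), 'force': array([-0.54100739, -0.11937868, -0.32265879]), 'ft_torque': array([-0.0031956 , -0.01392452,  0.01286115]), 'width': 0.9999925095010411} 0.0655
```

View pics/top.png

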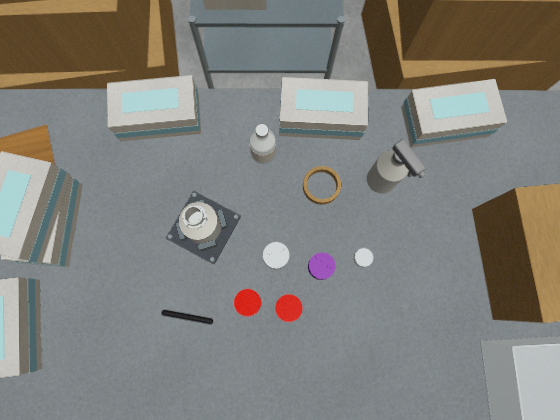

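View pics/scene.png

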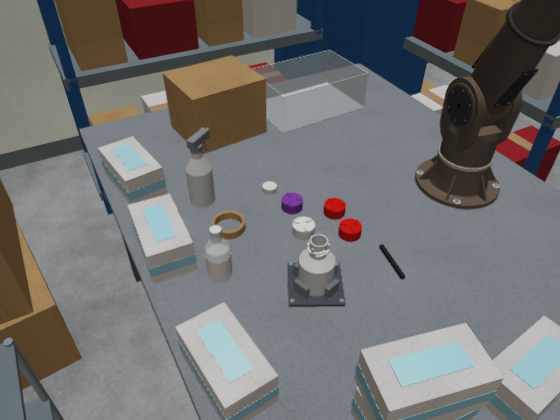

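The top view shows the lid at (276,255), the small cap at (364,257), the purple and red look-alikes beside the lid, and the jar at (200,222), with its neck at about (195,215). I'll measure the lid and jar from depth.

```bash
python3 - <<'E'
from h import *
z=np.load('a.npz')
for n in ('top','scene'):
    W=z[n]
    pts=[(276,255),(364,257),(322,266),(248,302),(289,308),(200,222),(262,140),(322,170)] if n=='top' else [(303,226),(292,202),(350,229),(317,265)]
    for u,v in pts: print(n,u,v,W[v,u].round(4))
T=z['top']
# lid circle
c=T[255,276]
m=(np.hypot(T[...,0]-c[0],T[...,1]-c[1])<.045)&(T[...,2]>.02)&(T[...,2]<.045)
P=T[m]; print('lid',m.sum(),P.min(0),P.max(0),np.median(P,0),cv2.minEnclosingCircle(P[:,:2].astype(np.float32)))
j=T[222,200]
for n in('top','scene'):
    W=z[n]
    m=(np.hypot(W[...,0]-j[0],W[...,1]-j[1])<.09)&(W[...,2]>.142)&(W[...,2]<.16)
    P=W[m];print('rim',n,m.sum(),P.min(0),P.max(0),cv2.minEnclosingCircle(P[:,:2].astype(np.float32)))
# cradle base: dark foot
m=(np.hypot(T[...,0]-j[0],T[...,1]-j[1])<.12)&(T[...,2]>.003)&(T[...,2]<.03)
P=T[m];print('foot',m.sum(),cv2.minAreaRect(P[:,:2].astype(np.float32)))
im=cv2.resize(z['ti'][170:320,150:400,::-1],None,fx=3.2,fy=3.2,interpolation=cv2.INTER_CUBIC)
cv2.imwrite('pics/crop.png',im)
E
```

```text
top 276 255 [ 0.5217 -0.0305  0.0268]
top 364 257 [ 0.5186 -0.2319  0.0207]
top 322 266 [ 0.4967 -0.134   0.0333]
top 248 302 [0.4165 0.0315 0.0284]
top 289 308 [ 0.404  -0.0595  0.0328]
top 200 222 [0.5757 0.1261 0.1451]
top 262 140 [0.7632 0.0015 0.1193]
top 322 170 [ 0.726  -0.1399  0.0186]
scene 303 226 [ 0.5282 -0.0228  0.0299]
scene 292 202 [ 0.5059 -0.1205  0.0308]
scene 350 229 [0.4232 0.0417 0.0263]
scene 317 265 [0.6062 0.1642 0.1003]
lid 560 [ 0.49169748 -0.0577201   0.02196465] [ 0.55116194 -0.00092604  0.03796098] [ 0.52120544 -0.03040431  0.03079552] ((0.5216820240020752, -0.029204927384853363), 0.030113771557807922)
rim top 121 [0.5697053  0.11663472 0.14213979] [0.60815372 0.16058019 0.1544084 ] ((0.5865989327430725, 0.13952796161174774), 0.022993259131908417)
rim scene 120 [0.57065189 0.1205903  0.14201777] [0.61224989 0.16123423 0.15079989] ((0.5921407341957092, 0.13980652391910553), 0.02159370668232441)
foot 1985 ((0.5766990184783936, 0.12781986594200134), (0.23604696989059448, 0.23240748047828674), 11.092857360839844)
```

View pics/crop.png

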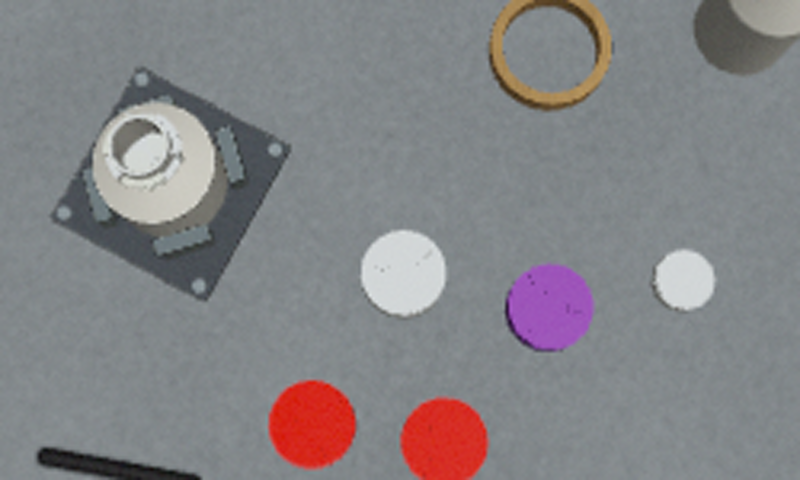

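```bash
python3 - <<'E'
from h import *
c=arm.get_calibration('wrist');print(np.array(c['tool_from_camera']).round(3),np.array(c['intrinsics']).round(0),np.ravel(c['D']))
r=R.from_rotvec(arm.observe()['ee_rot']).as_matrix();print(r.round(3))
print(r@np.array(c['tool_from_camera'])[:3])
E
```

```text
[[-0.001 -0.969 -0.246  0.068]
 [ 1.    -0.001  0.    -0.001]
 [-0.001 -0.246  0.969 -0.093]
 [ 0.     0.     0.     1.   ]] [[372.   0. 280.]
 [  0. 372. 206.]
 [  0.   0.   1.]] [-0.03643856  0.          0.          0.          0.        ]
[[-0.96   0.28  -0.   ]
 [ 0.28   0.96  -0.001]
 [-0.    -0.001 -1.   ]]
[[ 2.81289871e-01  9.30251839e-01  2.35600348e-01 -6.50331758e-02]
 [ 9.59622621e-01 -2.72511960e-01 -6.97255804e-02  1.83310254e-02]
 [-6.58436663e-04  2.45700523e-01 -9.69345562e-01  9.33381362e-02]]
```

```bash
python3 - <<'E'
from h import *
z=np.load('a.npz');T=z['top'];S=z['scene']
P=np.vstack([T.reshape(-1,3),S.reshape(-1,3)]);P=P[np.isfinite(P).all(1)]
for x in np.arange(.1,.9,.1):
  print(round(x,1),[ (lambda q: round(float(np.percentile(q[:,2],98)),2) if len(q)>5 else None)(P[(abs(P[:,0]-x)<.05)&(abs(P[:,1]-y)<.05)]) for y in np.arange(.7,-.45,-.1)])
E
```

```text
0.1 [None, None, 0.0, 0.0, 0.0, 0.59, 0.57, 0.44, 0.31, 0.0, 0.0, 0.0]
0.2 [None, 0.0, 0.0, 0.0, 0.0, 0.0, 0.0, 0.0, 0.0, 0.0, 0.0, 0.0]
0.3 [None, 0.1, 0.1, 0.0, 0.0, 0.0, 0.0, 0.0, 0.0, 0.0, 0.0, 0.0]
0.4 [None, 0.1, 0.1, 0.0, 0.0, 0.01, 0.03, 0.03, 0.03, 0.0, 0.0, 0.0]
0.5 [None, 0.19, 0.19, 0.08, 0.0, 0.01, 0.05, 0.03, 0.03, 0.03, 0.0, 0.0]
0.6 [None, 0.19, 0.19, 0.19, 0.0, 0.14, 0.15, 0.01, 0.01, 0.0, 0.0, 0.0]
0.7 [None, None, 0.19, 0.19, 0.0, 0.01, 0.01, 0.08, 0.03, 0.09, 0.21, 0.0]
0.8 [0.01, 0.01, 0.01, 0.09, 0.1, 0.1, 0.0, 0.15, 0.1, 0.1, 0.07, 0.1]
```

carry_out --pt "40.5 -45.5 5 0 9" --pt "40.5 -45.5 5 0 9" --pt "40.5 -45.5 5 0 9" --pt "40.5 -45.5 5 0 9" --pt "40.5 -45.5 5 0 9" --pt "40.5 -45.5 5 0 9" --pt "40.5 -45.5 5 0 9" --pt "40.5 -45.5 5 0 9" --pt "40.5 -45.5 5 0 9" --pt "40.5 -45.5 5 0 9" --pt "40.5 -45.5 5 0 9" --pt "40.5 -45.5 5 0 9" --pt "40.5 -45.5 5 0 9" --pt "40.5 -45.5 5 0 9" --pt "40.5 -45.5 5 0 9" --pt "40.5 -45.5 5 0 9"

```text
clock: 1.7
position: [0.5787, 0.1468, 0.3412]
ee_rot: [-0.439, -3.109, 0.001]
force: [-0.1, 0.1, 0.2]
width: 0.981
```

```bash
python3 - <<'E'
from h import *
im,d,c,s=shot('wrist','w1.png'); W=cloud(d,c,s)
print(s['joints'].round(2),s['position'])
np.savez('w1.npz',W=W,im=im,d=d,**{k:s[k] for k in('position','ee_rot')})
m=(np.hypot(W[...,0]-.588,W[...,1]-.14)<.06)&(W[...,2]>.146)&(W[...,2]<.156)
P=W[m];print('rim',m.sum(),cv2.minEnclosingCircle(P[:,:2].astype(np.float32)),np.median(P[:,2]))
cv2.imwrite('pics/w1b.png',cv2.resize(im[60:360,80:480,::-1],None,fx=2,fy=2,interpolation=cv2.INTER_CUBIC))
E
```

```text
[-0.53  0.36  0.27  1.59 -0.1   1.21  1.05] [0.57874144 0.14677294 0.34117972]
rim 630 ((0.5889500379562378, 0.13997235894203186), 0.02014622651040554) 0.15055633847130706
```

View pics/w1b.png

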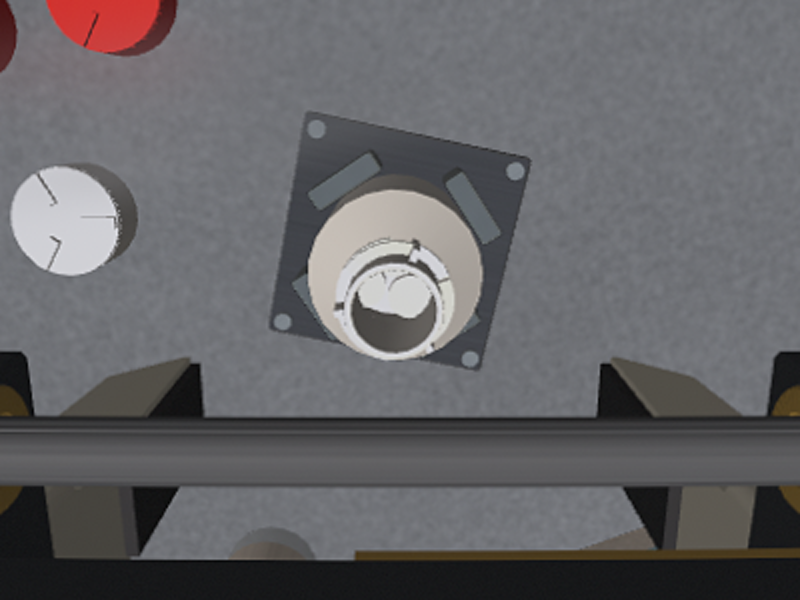

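```bash
python3 - <<'E'
from h import *
W=np.load('w1.npz')['W']; im=np.load('w1.npz')['im']
x=W[...,0]-.589;y=W[...,1]-.140;r=np.hypot(x,y);a=np.degrees(np.arctan2(y,x))%360
m=(r>.0215)&(r<.0255)&(W[...,2]>.112)&(W[...,2]<.147)
for k in range(0,360,5):
    q=m&(a>=k)&(a<k+5); z=W[...,2][q]*1000
    if len(z): print(k,k%120,len(z),z.min().round(1),np.median(z).round(1),z.max().round(1), im[q].mean().round())
# plan view at z=.138
g=np.zeros((600,600,3),np.uint8)
c=arm.get_calibration('wrist');z=np.load('w1.npz')
yy,xx=np.mgrid[:600,:600]; P=np.dstack([.589+(300-yy)/1e4,.140+(300-xx)/1e4,0*xx+.138])
T=np.array(c['tool_from_camera']);Q=(P-z['position'])@R.from_rotvec(z['ee_rot']).as_matrix(); Q=(Q-T[:3,3])@T[:3,:3]
uv=cv2.projectPoints(Q.reshape(-1,3),np.zeros(3),np.zeros(3),np.array(c['intrinsics'],float),np.array(c['D'],float))[0].reshape(600,600,2).astype(np.float32)
g=cv2.remap(im,uv[...,0],uv[...,1],cv2.INTER_CUBIC)[:,:,::-1].copy()
for k in range(0,360,30):
    t=np.radians(k);s=lambda r:(int(300-r*np.sin(t)),int(300-r*np.cos(t)))
    cv2.line(g,s(260),s(280),(0,0,255),1);cv2.putText(g,str(k),s(285),0,.5,(0,0,255),1)
cv2.imwrite('pics/plan.png',g)
E
```

```text
15 15 2 141.8 142.1 142.3 197.0
20 20 7 140.8 141.7 142.2 208.0
25 25 8 131.3 137.3 142.3 154.0
30 30 4 130.3 130.7 131.8 197.0
35 35 4 131.8 132.0 132.9 202.0
40 40 6 132.2 133.3 134.4 206.0
45 45 6 132.7 133.0 133.6 201.0
50 50 8 132.5 133.4 134.8 199.0
55 55 8 132.9 133.6 134.2 204.0
60 60 10 133.4 134.4 135.5 206.0
65 65 9 133.9 134.8 136.1 204.0
70 70 8 134.5 135.1 136.4 207.0
75 75 11 134.9 135.6 136.2 207.0
80 80 10 135.0 136.0 136.4 206.0
85 85 11 127.3 136.0 137.1 204.0
90 90 8 136.0 136.6 137.7 207.0
95 95 22 127.7 135.6 138.5 179.0
100 100 12 126.8 127.8 128.8 211.0
105 105 10 127.3 128.3 129.4 210.0
110 110 11 126.3 128.5 129.5 205.0
115 115 7 127.5 128.1 130.1 209.0
120 0 12 127.0 128.8 130.3 207.0
125 5 13 126.1 128.0 129.4 206.0
130 10 12 126.5 128.4 129.7 198.0
135 15 11 121.5 136.5 141.8 151.0
140 20 22 117.7 137.0 142.4 140.0
145 25 19 127.4 132.1 142.4 178.0
150 30 12 130.9 132.3 133.5 198.0
155 35 10 129.3 131.8 133.4 188.0
160 40 16 129.4 132.6 133.9 195.0
165 45 11 123.0 133.1 134.4 188.0
170 50 19 123.0 132.9 134.2 185.0
175 55 14 124.2 133.6 135.5 188.0
180 60
[... 329 characters left out ...]
9.0
230 110 9 126.8 128.3 129.4 209.0
235 115 9 127.6 128.2 129.1 208.0
240 0 10 127.5 128.6 129.7 208.0
245 5 9 127.9 128.4 129.7 210.0
250 10 10 127.1 128.6 129.0 211.0
255 15 26 127.2 133.5 141.7 137.0
260 20 10 140.0 141.4 142.6 211.0
265 25 2 140.0 141.0 142.0 211.0
270 30 3 131.8 132.6 132.7 208.0
275 35 7 131.1 131.8 133.0 200.0
280 40 5 131.2 132.1 132.7 199.0
285 45 7 131.7 132.7 134.1 205.0
290 50 4 132.0 133.2 134.0 203.0
295 55 2 134.0 134.2 134.3 204.0
300 60 2 134.2 134.7 135.3 204.0
305 65 2 135.0 135.2 135.4 198.0
310 70 2 135.2 135.5 135.7 195.0
315 75 1 135.9 135.9 135.9 192.0
320 80 1 136.0 136.0 136.0 190.0
325 85 2 135.4 136.1 136.8 198.0
330 90 2 136.3 137.2 138.1 185.0
```

View pics/plan.png

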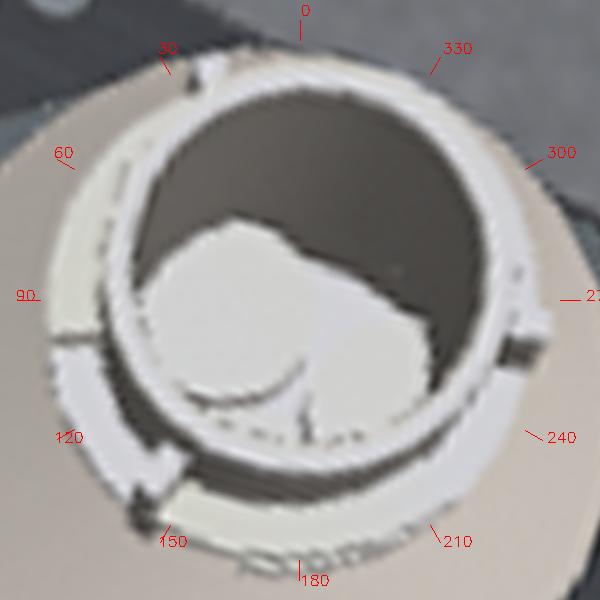

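The rim sits at (0.589, 0.140), radius 20.1 mm, height 150.5 mm, matching the given sizes. The plan view shows thread starts at about 98.5° (mod 120) and ribs at about 20.5°, so the jar yaw is about 31.5°. Next I'll look at the lid from close by.

carry_out --pt "-6.4 -17.5 -12 0 9.1" --pt "-6.4 -17.5 -12 0 9.1" --pt "-6.4 -17.5 -12 0 9.1" --pt "-6.4 -17.5 -12 0 9.1" --pt "-6.4 -17.5 -12 0 9.1" --pt "-6.4 -17.5 -12 0 9.1" --pt "-6.4 -17.5 -12 0 9.1" --pt "-6.4 -17.5 -12 0 9.1"

```text
clock: 2.55
position: [0.5158, -0.0263, 0.2221]
ee_rot: [0.435, 3.111, 0.0]
force: [-0.2, 0.0, -1.1]
width: 0.992
```

```bash
cat >> h.py <<'E'
def plan(im,c,s,cx,cy,z,h=.05,n=600):
    yy,xx=np.mgrid[:n,:n]; k=2*h/n
    P=np.dstack([cx+(n/2-yy)*k,cy+(n/2-xx)*k,0*xx+z])
    T=np.array(c['tool_from_camera']);Q=(P-s['position'])@R.from_rotvec(s['ee_rot']).as_matrix(); Q=(Q-T[:3,3])@T[:3,:3]
    uv=cv2.projectPoints(Q.reshape(-1,3),np.zeros(3),np.zeros(3),np.array(c['intrinsics'],float),np.array(c['D'],float))[0].reshape(n,n,2).astype(np.float32)
    g=cv2.remap(im,uv[...,0],uv[...,1],cv2.INTER_CUBIC)[:,:,::-1].copy()
    for a in range(0,360,30):
        t=np.radians(a);p=lambda r:(int(n/2-r*np.sin(t)),int(n/2-r*np.cos(t)))
        cv2.line(g,p(n*.43),p(n*.46),(0,0,255),1);cv2.putText(g,str(a),p(n*.475),0,.5,(0,0,255),1)
    return g
E
python3 - <<'E'
from h import *
im,d,c,s=shot('wrist','w2.png'); W=cloud(d,c,s)
print(s['joints'].round(2),s['position'])
m=(np.hypot(W[...,0]-.5217,W[...,1]+.03)<.045)&(W[...,2]>.026)&(W[...,2]<.037)
P=W[m];(c0,r0)=cv2.minEnclosingCircle(P[:,:2].astype(np.float32));print('lid',m.sum(),c0,r0,np.percentile(P[:,2],[5,50,98]),P[:,:2].mean(0))
# bars: points above top
top=np.median(P[:,2]);Q=P[P[:,2]>top+.0018];a=np.degrees(np.arctan2(Q[:,1]-c0[1],Q[:,0]-c0[0]))%360
print(np.histogram(a,36,(0,360))[0])
print('yaw', np.degrees(np.angle(np.exp(3j*np.radians(a)).mean()))/3)
cv2.imwrite('pics/lidplan.png',plan(im,c,s,*c0,.033))
E
```

```text
[-0.28  0.34  0.3   1.94 -0.13  0.88  1.37] [ 0.51576839 -0.02631772  0.22211035]
lid 4423 (0.5211491584777832, -0.030299657955765724) 0.030279776081442833 [0.02969307 0.03098643 0.03448086] [ 0.52036083 -0.0301107 ]
[  0   1   0   0   0   2  53  93  23   1   1   0   1   0   0   2   1   0
  46 101  25   0   0   0   1   1   0   0   0   1  47  90  22   0   0   0]
yaw -46.42841933662413
```

View pics/lidplan.png

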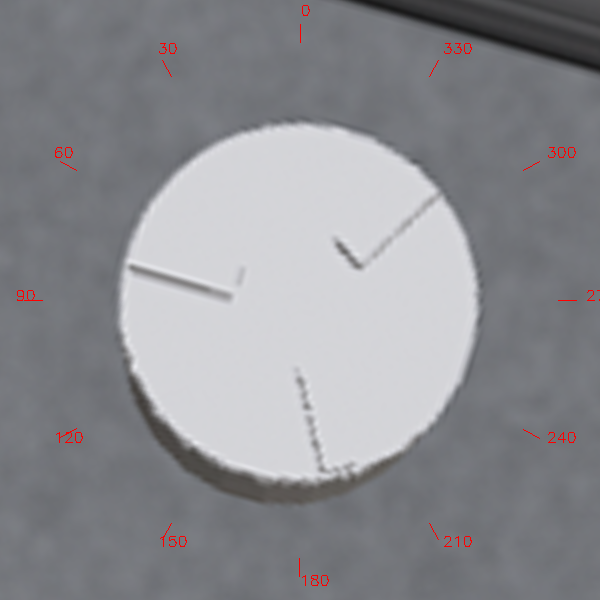

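Bars at 73.5/193.5/313.5°, centre (0.521, −0.030), radius 30.3 mm and top at 31 mm, which fits the lid. Relative to the jar that is about +42°, so the lugs will land on top of the threads with no turn needed. Grasping now.

carry_out --pt "0.54 -0.4 -5 0 8.0" --pt "0.54 -0.4 -9 0 8.0" --pt "0.54 -0.4 -12 0 8.0" --pt "0.54 -0.4 -14 0 8.0" --pt "0.54 -0.4 -15 0 8.0" --pt "0.54 -0.4 -15 0 8.0" --pt "0.54 -0.4 -15 0 5" --pt "0.54 -0.4 -15 0 5" --pt "0.54 -0.4 -15 0 5" --pt "0.54 -0.4 -15 0 5" --pt "0.54 -0.4 -15 0 5" --squeeze 25

```text
clock: 3.7
position: [0.5219, -0.0303, 0.0731]
ee_rot: [0.435, 3.109, 0.001]
force: [-1.0, 0.3, 7.3]
width: 0.65
```

carry_out --pt "0 0 5 0 5" --pt "0 0 10 0 5" --pt "1 3 14 0 5" --pt "3 7.5 17.7 0 5" --pt "5 12.5 17.7 0 5" --pt "6.7 17 17.7 0 5" --pt "6.7 17 17.7 0 5" --pt "6.7 17 17.7 0 5" --pt "6.7 17 17.7 0 5" --pt "6.7 17 17.7 0 5"

```text
clock: 4.7
position: [0.5885, 0.1374, 0.2501]
ee_rot: [0.439, 3.109, -0.001]
force: [-0.5, -0.4, -0.7]
width: 0.654
```

```bash
python3 - <<'E'
from h import *
im,d,c,s=shot('wrist','w3.png'); W=cloud(d,c,s)
print(s['joints'].round(2),s['position'],s['force'],s['width'])
cv2.imwrite('pics/w3p.png',plan(im,c,s,s['position'][0],s['position'][1],s['position'][2]-.0731+.033))
p=s['position'];m=(np.hypot(W[...,0]-p[0],W[...,1]-p[1])<.04)&(abs(W[...,2]-(p[2]-.0431))<.01)
P=W[m];print(m.sum(),np.percentile(P[:,2]-p[2],[2,50,98]))
Q=P[P[:,2]<np.percentile(P[:,2],70)];A=np.c_[Q[:,:2],np.ones(len(Q))];print('plane',np.linalg.lstsq(A,Q[:,2],rcond=None)[0])
E
```

```text
[-0.52  0.44  0.28  1.7  -0.14  1.02  1.1 ] [0.58852661 0.13741368 0.25007277] [-0.49641633 -0.35610762 -0.66377594] 0.6539173469231833
11812 [-0.05102907 -0.04229451 -0.03715533]
plane [ 0.03970953 -0.01090965  0.18513148]
```

View pics/w3p.png

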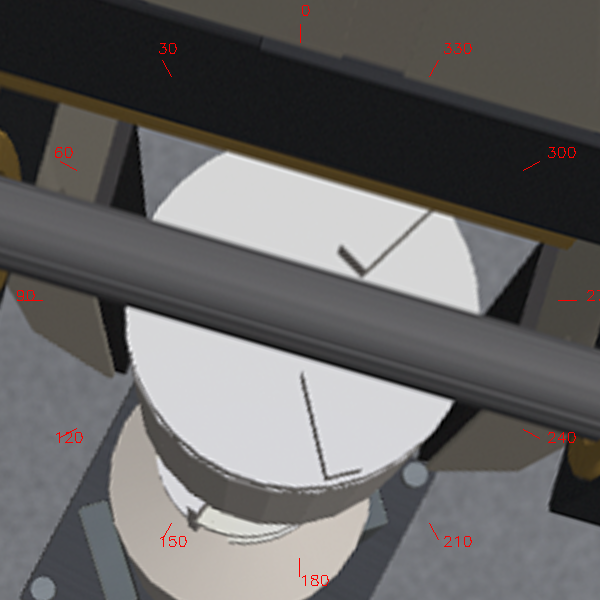

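carry_out --pt "0.05 0.26 -1.6 0 5" --pt "0.05 0.26 -1.6 0 5" --pt "0.05 0.26 -1.6 0 5" --pt "0.05 0.26 -1.6 0 5"

```text
clock: 5.15
position: [0.5893, 0.1396, 0.2348]
ee_rot: [0.44, 3.108, 0.0]
force: [-0.1, 0.6, -0.6]
width: 0.65
```

```bash
python3 - <<'E'
from h import *
from scipy.optimize import least_squares
im,d,c,s=shot('wrist','w4.png'); W=cloud(d,c,s)
p=s['position'];print(p,s['force'],s['ee_rot'])
x=W[...,0]-p[0];y=W[...,1]-p[1];z=W[...,2]-p[2]
m=(np.hypot(x,y)<.034)&(abs(z+.0425)<.006)&(im.min(2)>185)
m=m.astype(np.uint8);n,l,st,_=cv2.connectedComponentsWithStats(m);print(st[1:][st[1:,4]>200])
P=np.c_[x[m>0],y[m>0],z[m>0]]
A=np.c_[P[:,:2],np.ones(len(P))]
for _ in range(5):
    k=np.linalg.lstsq(A,P[:,2],rcond=None)[0]; r=P[:,2]-A@k; g=abs(r)<.0012;P=P[g];A=A[g]
print('plane',k.round(4),len(P))
a=np.degrees(np.arctan2(P[:,1],P[:,0]))%360;rr=np.hypot(P[:,0],P[:,1])
E=[]
for b in range(0,360,5):
    q=(a>=b)&(a<b+5)
    if q.any():
        i=np.argmax(rr*q); E.append([b,*P[i,:2]*1000,rr[i]*1000])
E=np.array(E);print(E[:,[0,3]].round(1).tolist())
F=E[E[:,3]>27.5]
f=least_squares(lambda t:np.hypot(F[:,1]-t[0],F[:,2]-t[1])-30,[0,0],loss='soft_l1',f_scale=.4);print('centre off mm',f.x,abs(f.fun).max(),len(F))
# rim of jar seen
x=W[...,0]-.589;y=W[...,1]-.14
m=(np.hypot(x,y)<.024)&(abs(W[...,2]-.1505)<.002);print('rim pts',m.sum())
E
```

```text
[0.5893011  0.1395769  0.23478339] [-0.14414806  0.63550886 -0.62460654] [4.40139663e-01 3.10789760e+00 1.98471003e-04]
[[ 208  214  145   54 5690]
 [ 210  304   49   31  953]
 [ 243  304  108   31 2710]]
plane [-0.0036 -0.0029 -0.0423] 7475
[[0.0, 23.1], [5.0, 23.6], [10.0, 24.9], [15.0, 26.4], [20.0, 29.0], [25.0, 29.1], [30.0, 29.2], [35.0, 28.7], [40.0, 29.0], [45.0, 29.0], [50.0, 29.3], [55.0, 29.0], [90.0, 29.0], [95.0, 29.4], [100.0, 29.4], [105.0, 29.4], [110.0, 29.5], [115.0, 29.4], [120.0, 29.4], [125.0, 29.6], [130.0, 29.6], [135.0, 29.8], [140.0, 29.9], [145.0, 30.1], [150.0, 30.1], [155.0, 30.1], [160.0, 30.3], [165.0, 30.3], [170.0, 30.5], [175.0, 30.6], [180.0, 30.5], [185.0, 30.6], [190.0, 30.5], [195.0, 30.6], [200.0, 30.6], [205.0, 30.6], [210.0, 30.6], [215.0, 30.6], [220.0, 30.8], [225.0, 30.6], [230.0, 30.6], [235.0, 30.3], [265.0, 30.2], [270.0, 30.2], [275.0, 30.1], [280.0, 30.0], [285.0, 30.0], [290.0, 30.2], [295.0, 30.0], [300.0, 29.1], [305.0, 10.7], [310.0, 10.2], [315.0, 10.5], [320.0, 23.6], [325.0, 22.8], [330.0, 22.5], [335.0, 22.2], [340.0, 22.0], [345.0, 21.8], [350.0, 22.0], [355.0, 22.7]]
centre off mm [-0.48737986 -0.58144402] 1.155741867758966 46
rim pts 0
```

carry_out --pt "0.02 0.08 -1.2 0 5" --pt "0.02 0.08 -2.2 0 5" --pt "0.02 0.08 -2.6 0 5" --pt "0.02 0.08 -2.75 0 5" --pt "0.02 0.08 -2.85 0 5" --pt "0.02 0.08 -2.9 0 5" --pt "0.02 0.08 -2.9 0 5"

```text
clock: 5.9
position: [0.5896, 0.1405, 0.2064]
ee_rot: [0.44, 3.108, 0.001]
force: [-1.6, -1.0, 4.6]
width: 0.648
```

carry_out --pt "0 0 -0.05 0 5" --pt "0 0 -0.05 0 5" --pt "0 0 -0.05 0 5" --pt "0 0 0 0.1 5" --pt "0 0 0.05 0.2 5" --pt "0 0 0.1 0.3 5" --pt "0 0 0.15 0.4 5" --pt "0 0 0.2 0.5 5" --pt "0 0 0.2 0.6 5" --pt "0 0 0.1 0.7 5" --pt "0 0 0.1 0.77 5" --pt "0 0 0.1 0.77 5" --pt "0 0 0.1 0.77 5"

```text
clock: 7.2
position: [0.5897, 0.1405, 0.2073]
ee_rot: [-0.756, 3.046, 0.003]
force: [-0.6, -0.2, -0.1]
width: 0.646
```

carry_out --pt "0 0 -0.3 0 5" --pt "0 0 -0.55 0 5" --pt "0 0 -0.75 0 5" --pt "0 0 -0.82 0 5" --pt "0 0 -0.86 0 5" --pt "0 0 -0.86 0 5"

```text
clock: 7.8
position: [0.5896, 0.1406, 0.1993]
ee_rot: [-0.756, 3.046, 0.003]
force: [-3.2, -0.5, 6.9]
width: 0.65
```

carry_out --pt "0 0 0 -0.12 5" --pt "0 0 0 -0.24 5" --pt "0 0 0 -0.36 5" --pt "0 0 0 -0.48 5" --pt "0 0 -0.03 -0.6 5" --pt "0 0 -0.07 -0.72 5" --pt "0 0 -0.12 -0.84 5" --pt "0 0 -0.18 -0.96 5" --pt "0 0 -0.23 -1.08 5" --pt "0 0 -0.29 -1.2 5" --pt "0 0 -0.33 -1.3 5" --pt "0 0 -0.33 -1.3 5"

```text
clock: 9.0
position: [0.5899, 0.1408, 0.1962]
ee_rot: [1.244, 2.88, -0.0]
force: [0.7, 0.1, 2.4]
width: 0.649
```

```bash
python3 - <<'E'
from h import *
s=arm.observe();print(s['joints'].round(2),s['ft_torque'],s['force'],s['position'],s['ee_rot'])
r=R.from_rotvec(s['ee_rot']).as_matrix();print(np.degrees(np.arctan2(r[1,1],r[0,1])))
E
```

```text
[-0.61  0.52  0.41  1.76 -0.25  0.92  0.66] [ 0.02633704 -0.00910034  0.04235361] [0.66425956 0.05954813 2.36043203] [0.58986384 0.14081497 0.19617789] [ 1.24397115e+00  2.88031487e+00 -3.02259270e-04]
43.28236551357877
```

carry_out --pt "0 0 -0.02 -0.08 5" --pt "0 0 -0.05 -0.16 5" --pt "0 0 -0.06 -0.22 5" --pt "0 0 -0.06 -0.27 5" --pt "0 0 -0.06 -0.27 5"

```text
clock: 9.5
position: [0.5902, 0.1415, 0.1961]
ee_rot: [1.615, 2.689, 0.0]
force: [-1.2, 0.5, 5.4]
width: 0.647
```

```bash
python3 - <<'E'
from h import *
s=arm.observe();print(s['joints'].round(2),s['ft_torque'],s['force'],s['position'],s['ee_rot'])
r=R.from_rotvec(s['ee_rot']).as_matrix();print(np.degrees(np.arctan2(r[1,1],r[0,1])))
im,d,c,s=shot('wrist');cv2.imwrite('pics/w5p.png',plan(im,c,s,.589,.140,.156))
E
```

```text
[-0.66  0.53  0.49  1.76 -0.29  0.92  0.44] [0.07979848 0.19803168 0.49676651] [-1.20089816  0.54524867  5.44452923] [0.59021954 0.14149522 0.19611065] [1.61546101e+00 2.68890107e+00 2.40404932e-04]
28.006359462061745
```

View pics/w5p.png

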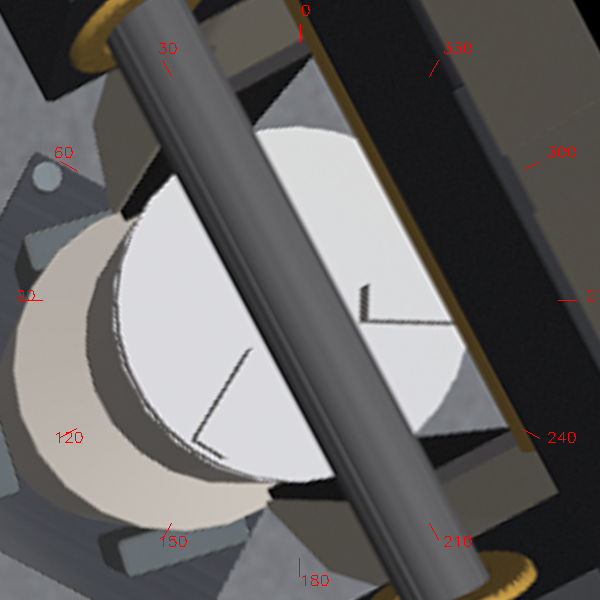

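Moment 0.5 Nm about the vertical with the lid at about 29°, so it is against the stops. The picture shows the bar at about 269° (= 29° mod 120). Easing off, releasing and lifting.

carry_out --pt "0 0 0 0.03 5" --pt "0 0 0 0.03 9" --pt "0 0 0 0.03 9" --pt "0 0 0 0.03 9" --pt "0 0 0 0.03 9" --pt "0 0 3 0.03 9" --pt "0 0 7 0.03 9" --pt "-1 0 12 0.03 9" --pt "-1 0 14 0.03 9" --pt "-1 0 14 0.03 9"

```text
clock: 10.55
position: [0.5816, 0.1415, 0.34]
ee_rot: [1.571, 2.71, 0.009]
force: [0.9, 0.1, -0.1]
width: 0.984
```

```bash
python3 - <<'E'
from h import *
im,d,c,s=shot('wrist','w6.png'); W=cloud(d,c,s);print(s['position'],s['force'],s['width'])
m=(np.hypot(W[...,0]-.589,W[...,1]-.14)<.04)&(abs(W[...,2]-.154)<.007)
P=W[m];c0,r0=cv2.minEnclosingCircle(P[:,:2].astype(np.float32));print('lid',m.sum(),c0,r0,np.percentile(P[:,2],[5,50,98]))
t=np.median(P[:,2]);F=P[abs(P[:,2]-t)<.0012];print('plane',np.linalg.lstsq(np.c_[F[:,:2]-c0,np.ones(len(F))],F[:,2],rcond=None)[0])
Q=P[P[:,2]>t+.002];a=np.arctan2(Q[:,1]-c0[1],Q[:,0]-c0[0])
print('yaw',np.degrees(np.angle(np.exp(3j*a).mean()))/3, np.histogram(np.degrees(a)%360,36,(0,360))[0])
cv2.imwrite('pics/w6p.png',plan(im,c,s,*c0,.155))
E
```

```text
[0.58155743 0.14150483 0.33996331] [ 0.90310157  0.09544248 -0.09697556] 0.9838995607295944
lid 4611 (0.5888768434524536, 0.1399020254611969) 0.03042534366250038 [0.15261891 0.15394525 0.1574923 ]
plane [-0.00023372  0.00077242  0.15388331]
yaw 30.932600843657482 [ 0  3 69 87 13  0  1  0  0  1  0  0  0  6 67 84  7  0  0  0  0  1  0  0
  0  5 71 75  7  1  0  0  1  0  0  0]
```

View pics/w6p.png

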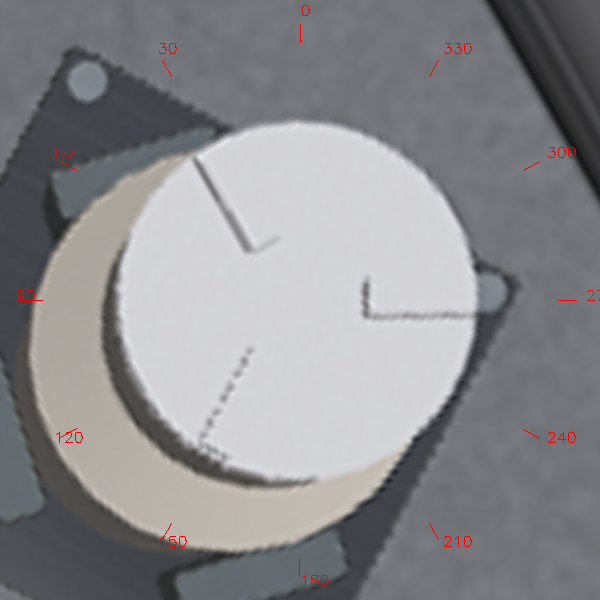

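The lid is level, centred at (0.5889, 0.1399), with its yaw at 30.9° against a jar yaw of about 31.5°. Its top measures 153.9 mm, and this camera read 0.5 to 1 mm high on known heights, so it is home at 153 mm to within about 0.4 mm. The gripper is clear of everything, so I'm handing in.

```bash
python3 -c "
from h import *
im,d,c,s=shot('top');W=cloud(d,c,s)
for u,v in[(364,257),(322,266),(322,170),(262,140)]:print(W[v,u].round(3))
print(arm.sign_off())"
```

```text
[ 0.519 -0.233  0.016]
[ 0.497 -0.134  0.03 ]
[ 0.726 -0.14   0.019]
[0.763 0.002 0.119]
the job is handed in; nothing more can be done
None
```

I closed the jar with its own lid and handed the job in at about 10.6 s of the 45 s allowed. `sign_off` gives no verdict, so the checks below are my own.

**What I did**
- **Placing:** I set the lid level on top of the threads about 42° round from home. It made contact about 11 mm above home, with 4.6 N on the wrist.
- **Dropping in:** I turned it back 44° and lowered it onto the ledge, where it rested about 3.5–4 mm above home.
- **Screwing home:** I turned it about 90° clockwise to the stops, where the moment rose to 0.5 Nm. Then I eased off, let go and lifted clear.

**Last checks**
- **Sideways position:** the lid's centre is within 0.3 mm of the jar's axis as measured.
- **Tilt and turn:** the lid is tilted less than 0.001 rad. Its lugs are at 30.9°, against about 31.5° for the jar's stop position.
- **Height:** the lid's top measured 153.9 mm against the nominal 153. The camera read 0.5–1 mm high on known heights, so I take the lid as home to within about 0.4 mm (limit 1.2 mm).
- **Other objects:** the small cap, tape and gel bottle read within about 2 mm of where they started, sideways. The small cap's height read 5 mm lower than at first (16 against 21 mm), which I put down to depth noise. I did not re-measure the spray bottle, but the arm never went near it.

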